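# Lock the autosampler turntable with its spring clip

## Robot

A 6-joint arm with a two-finger parallel gripper is mounted at the origin on the work surface. World frame = base frame: x ahead of the robot, y to its left, z up, the work surface at z = 0. Lengths are in mm, angles in rad, forces in N, time in s.
With the tool pointing down it reaches from about 300 to 875 mm from the base axis. Payload 4.2 kg.
Tool frame: the origin (TCP) lies midway between the tips of the shut fingers; the grasp point (between the pads) lies 19 mm behind it; z points along the fingers, y is the direction in which the jaws open and shut (so a half turn about z gives the same grasp; the last joint's range is limited). The gripper opens to 85 mm and grips with 20 to 120 N. Pads are 22 mm wide; open, the fingers measure 114 mm over their backs; the gripper's body (76 mm by 85 mm) begins 54 mm behind the grasp point. The pads swing forward as they close: fully open they stand 13 mm farther back than shut.
Start: joints at [-1.222, 0.32, 1.565, -0, 1.257, -0.02], TCP at [207.289, -536.351, 231.338] pointing down, gripper open.
Joint ranges: [-3.11, 3.11], [-0.84, 2.01], [0.21, 2.61], [-1.34, 4.49], [0.05, 2.63], [-2.56, 2.56]. Speed limits (rad/s): [2.57, 2.57, 3.14, 3.14, 3.14, 3.14].

## Interface

Orientations are given as [roll, pitch, yaw] about the fixed x, y, z axes, in that order (R = Rz(yaw) Ry(pitch) Rx(roll)).
In Python, from bench import r, imaging gives the robot as it stands.
- The arm moves only by the shell command python3 -m pendant 'ROWS' [FORCE]. ROWS is JSON, a list of rows, each a list of 5 numbers: the finger opening in cm, from 0 to 8.54, then the shift along the tool's x, y, z in cm, then the turn about the tool's z in rad. A call has 1 to 5 rows; each row shifts and turns the commanded pose from where the row before left it, along the tool's axes as they then stand; what a row does not reach is not made up. A row lasts 1/12 s, in which the tool goes at most 41.7 mm and 7.16 degrees, less where a joint would pass 70% of its speed; a pose out of reach is approached as far as the arm can. A call is refused whole if a number of a shift passes 4.17 or a number of a turn 0.125, either way. A call with a gripper value outside its range is refused whole. The fingers move at their own pace and stop on an object; FORCE is the grip in N (left out, the last holds). Time passes only in rows, so rows that do not move let the fingers close. It gives the time, the measured TCP pose, the force and the opening at its end, in the units of the state.
- r.get_obs(): the state, without advancing time (a new reading comes with each control period).
- imaging.read_camera(name): name is "scene" or "side" or "wrist"; returns a dict with "color" (420x560x3 uint8, blue, green, red), "range_z" (420x560 float32, mm along the optical axis (not along the pixel's ray), 0 where there is no reading), "camera_matrix" (3x3 intrinsics, pixels), "k1" (the pictures are not rectified: a ray, as slopes to the right and down, at radius r is drawn at 1 + k1 r^2 times it, then the intrinsics apply), "eye" and "rotation" of the camera in the world. Camera axes: x right, y down, z forward; pixel columns grow to the right and rows downward; lengths in mm; the calibration is good to about 2 mm. A picture is of the moment at which its call begins.
- r.sign_off(): hands the job in, once; it reports no verdict.
The state is a dict: "time_s": time; "qpos": joint angles; "joint_vel": joint speeds; "joint_torque": joint torques, N m; "tcp_pos": TCP position; "eef_rot": TCP orientation; "force": force on the tool from outside, world axes, zero at the start; "wrist_torque": the same for the moment, N m; "width": finger opening in mm.
Only numpy, scipy, OpenCV 4.12 (cv2) and the standard library are available. Lean on these libraries where they do the work, as an engineer would, in place of code of your own. Each camera call takes 0.05 s, during which the arm holds its last target.

## Task

Lock the vial turntable on its spindle: take the larger of the two steel spring clips from the bench and push it sideways onto the spindle, into the groove just above the grey hub, until it snaps fully home. Then let go of it, and leave the smaller spare clip and the glassware standing where they are.

Things in the scene. Friction and masses are not known exactly. Their poses are not given: they have to be found in the camera images.
- sampler: White autosampler base 230 x 230 mm, top 70 mm above the bench, fixed; origin: centre of its underside. On it, coaxial, the turntable, which does not turn or yield: aluminium disc 190 mm across with short vials near the rim (none higher than 18 mm below the hub's top), and a grey hub 92 mm across. Its height is set anew each time and not reported: the hub's flat top lies 130 to 150 mm above the bench.
- spindle_axis (a point): Point on the spindle's vertical axis, on the base's top (70 mm up). The steel spindle stands on the hub's flat top: first the groove, 30 mm across, 12 mm high, its lower face being the hub's top; then the head, 44 mm across, 28 mm high. As the height is not reported, feel for it, e.g. lower the clip's arm tips onto the hub beside the spindle. The clip may be pushed on level from any side.
- clip_bore (a point): Centre of the larger steel clip's 31 mm wide bore, 4 mm above its underside. Clip: loose, 120 g, 112 mm long, flat part 8 mm thick, lies flat, goes on in that level attitude. x points out of the mouth, z up. Behind the bore a cross bar, inner face x = -15.5 mm, 48 mm wide, then a stem to x = -76. In front the arms narrow to a 21 mm throat at x = 15, then flare to 39 mm inside at x = 36 (tips y = +-25).
- clip_fin (a point): Centre of the larger clip's upright grip fin, the place to grasp: a block 34 mm long (clip x), 14 mm thick (clip y), 34 mm high, from 8 to 42 mm above the clip's underside. It lies 58 mm behind the bore centre (clip x = -58 mm) and 21 mm higher than it. Axes as for the clip. Touch lightly: pressed at its tips the clip can pivot in the fingers.
- clip_left (a joint): Spread of the larger clip's left (+y) arm, rad: 0 at rest, 0.115 where the throat passes the groove; springs back to 0. Pushing the clip level onto the groove takes about 7 to 12 N; past the throat it snaps in and the bore surrounds the groove with about 1 mm of play, cross bar against it. It does not go over the 44 mm head.
- clip_right (a joint): Spread of the larger clip's right (-y) arm, rad: as for the left.
- spare_fin (a point): Centre of the grip fin (30 x 14 x 34 mm) of the smaller spare clip, same pattern and material but 88 mm long with a 19 mm bore: not for this spindle. It lies loose on the bench.
- blue_cap_bottle: bystander: standing glass bottle with blue cap, 56 mm across, 110 mm tall; origin at the centre of its underside.
- jar: bystander: standing glass jar with white lid, 52 mm across, 60 mm tall; origin at the centre of its underside.
- beaker: bystander: standing glass beaker, 68 mm across, 70 mm tall; origin at the centre of its underside.
- vial: bystander: standing capped vial, 34 mm across, 55 mm tall; origin at the centre of its underside.
Mind the look-alikes: they are no part of the job. Leave any green look-alike of the part that bears clip_bore alone.

How it is judged (in metres and radians):
At the end, for the whole second after the job is handed in: Larger clip around the groove: bore within 4 mm of the spindle axis from above, bore 128 to 164 mm high (below the head), both arms sprung back (under 0.05 rad), level within 0.15 rad, at rest; spare clip and glassware within 40 mm of their starts, glassware upright (horizontal distance between clip_bore and spindle_axis below 0.004 m and height (world z) of clip_bore between 0.128 and 0.164 m and value of joint each of clip_left, clip_right below 0.05 rad and angle between clip_bore's own z axis and vertical below 0.15 rad and velocity of joint each of clip_left, clip_right below 0.1 rad/s and distance of each of spare_fin, blue_cap_bottle, jar, beaker, vial from where it was at the start of the episode below 0.04 m and angle between each of blue_cap_bottle, jar, beaker, vial's own z axis and vertical below 0.3 rad); the robot touches nothing.
It fails at once if a piece of glassware is knocked over (angle between any of blue_cap_bottle, jar, beaker, vial's own z axis and vertical above 0.6 rad).
It also fails if it takes over 54 s, if anything falls off the work surface, if the arm or the gripper's body presses on something with over 40 N, if the wrist force passes 120 N, or if a joint passes its speed limit or range.

## Working session

There is one attempt and no reset: what is moved stays moved. The work goes in short steps, Python scripts to look and compute and a shell command to move; the robot and the scene stay as the last step left them, time stands still between calls to the robot, and variables do not carry over. Pictures are saved under pics/ and viewed, and the job is handed in when it is done.

```bash
ls; mkdir -p pics
python3 - <<'E'
from bench import r, imaging
import cv2
o=r.get_obs();print(o)
for n in("scene","side","wrist"):
    d=imaging.read_camera(n);cv2.imwrite(f"pics/a_{n}.png",d["color"])
    print(n,d["camera_matrix"].tolist(),d["k1"],d["eye"],d["rotation"].tolist() if hasattr(d["rotation"],'tolist') else d["rotation"])
E
```

```text
pics
{'time_s': 0.0, 'qpos': array([-1.22198517e+00,  3.20282277e-01,  1.56567897e+00,  1.03011714e-05,
        1.25740428e+00, -1.99907437e-02]), 'joint_vel': array([ 1.01878298e-03,  1.68162332e-03,  1.48927172e-03,  1.75511025e-03,
       -6.37101088e-05, -4.93332333e-04]), 'joint_torque': array([-1.03335726e-03, -4.15521920e+01, -2.34159815e+01,  6.84223558e-07,
        8.13788152e-03, -5.29539676e-06]), 'tcp_pos': array([ 207.13072486, -535.88186375,  230.48781516]), 'eef_rot': array([-3.13982033e+00, -4.52304342e-05,  3.68798676e-01]), 'force': array([-0.16759656,  0.21455609, -0.09724084]), 'wrist_torque': array([-0.00963648, -0.01078312, -0.00285179]), 'width': 85.4018684266646}
scene [[396.16177483272105, 0.0, 274.82320324907795], [0.0, 396.16177483272105, 205.6011129220225], [0.0, 0.0, 1.0]] 0.005666511897035234 [1162.83479003  120.54264781  980.03616107] [-2.5191588952763126, -0.01583501415051436, 1.960570762435746]
side [[545.2125953381976, 0.0, 272.5088138561172], [0.0, 545.2125953381976, 220.03001648317053], [0.0, 0.0, 1.0]] -0.10305389506326575 [-204.32147072  699.14156756 1073.37380891] [-2.3127832617214557, -0.003955707517304896, -2.3781867607788625]
wrist [[365.1029207079972, 0.0, 284.2708996365944], [0.0, 365.1029207079972, 206.79373019257048], [0.0, 0.0, 1.0]] -0.023583785125633104 [ 271.53387221 -511.1804318   371.16371981] [2.8646377950807116, 0.0011872164182760159, -1.2021677686094197]
```

View pics/a_scene.png

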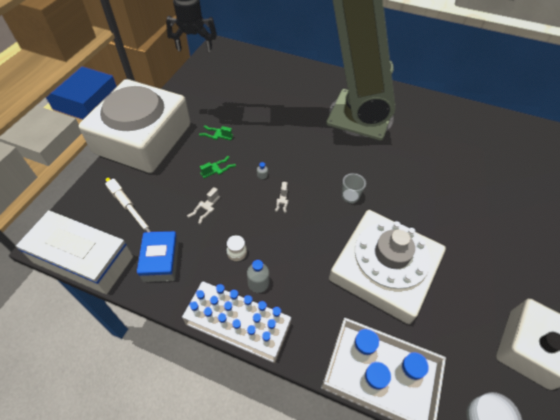

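View pics/a_side.png

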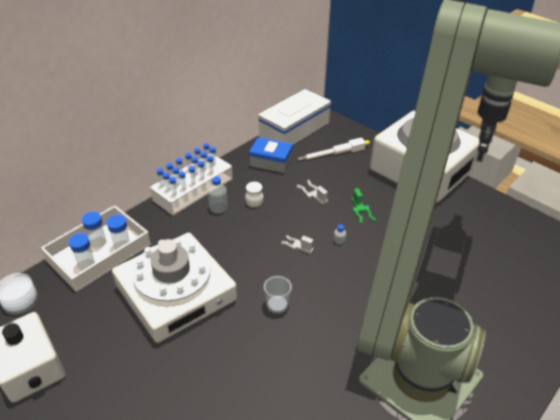

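View pics/a_wrist.png

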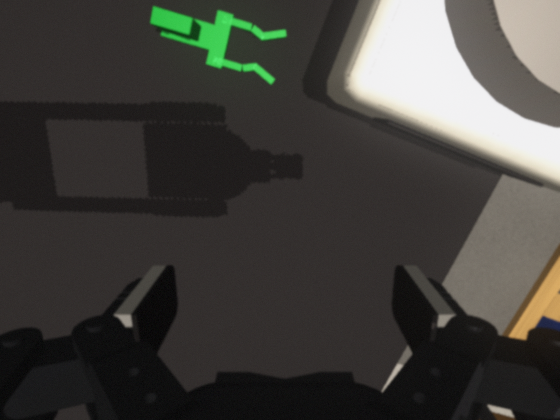

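The scene view shows one steel clip near (205,205) and another near (283,197). The sampler is at (388,260), with its spindle head at (400,237). Green look-alikes sit at (217,132) and (217,167). Next I'll measure these.

```bash
cat > h.py <<'E'
import numpy as np, cv2
from scipy.spatial.transform import Rotation as Ro
from bench import r, imaging
class Cam:
    def __init__(s,n):
        d=imaging.read_camera(n); s.__dict__.update(img=d["color"],z=d["range_z"],K=np.array(d["camera_matrix"]),k1=d["k1"],eye=np.array(d["eye"]))
        s.R=Ro.from_euler('xyz',d["rotation"]).as_matrix()
        v,u=np.mgrid[0:420,0:560].astype(float); s.rays=s.ray(u,v)
        s.P=s.eye+(s.rays*s.z[...,None])@s.R.T; s.P[s.z<=0]=np.nan
    def ray(s,u,v):
        x=(np.asarray(u,float)-s.K[0,2])/s.K[0,0];y=(np.asarray(v,float)-s.K[1,2])/s.K[1,1]
        X,Y=x,y
        for _ in range(8):
            f=1+s.k1*(X*X+Y*Y);X,Y=x/f,y/f
        return np.stack([X,Y,np.ones_like(X)],-1)
    def onplane(s,u,v,h):
        w=s.ray(u,v)@s.R.T; t=(h-s.eye[2])/w[...,2]; return s.eye+w*t[...,None]
    def proj(s,p):
        c=(np.asarray(p,float)-s.eye)@s.R; x,y=c[...,0]/c[...,2],c[...,1]/c[...,2]
        f=1+s.k1*(x*x+y*y); return np.stack([x*f*s.K[0,0]+s.K[0,2],y*f*s.K[1,1]+s.K[1,2]],-1)
E
python3 - <<'E'
from h import *
for n,rois in(("scene",{"A":(185,183,225,225),"B":(268,178,295,215),"samp":(335,210,445,312),"spindle":(385,222,418,255)}),("side",{"A":(292,175,332,205),"B":(278,230,318,256),"samp":(110,230,240,345),"spindle":(150,235,185,270)})):
    c=Cam(n)
    for k,(a,b,e,d) in rois.items():
        P=c.P[b:d,a:e].reshape(-1,3);im=c.img[b:d,a:e].reshape(-1,3).astype(int)
        print(n,k,"zpct",np.nanpercentile(P[:,2],[1,10,50,90,99]).round(1))
        if k in"AB":
            m=(P[:,2]>4)&(im.min(1)>70); q=P[m]; print(m.sum(),q.min(0).round(),q.max(0).round()); 
            f=q[q[:,2]>30]; print(" fin",len(f),f.mean(0).round(1)); 
            xy=q[:,:2]; w,V=np.linalg.eigh(np.cov(xy.T)); t=(xy-xy.mean(0))@V[:,1]; print(" axis",V[:,1].round(3),"len",np.ptp(t).round(1))
    s=4
    if n=="scene":
        cv2.imwrite("pics/zA.png",cv2.resize(c.img[170:230,175:300],None,fx=6,fy=6,interpolation=cv2.INTER_CUBIC))
    else: cv2.imwrite("pics/zB.png",cv2.resize(c.img[165:265,270:370],None,fx=6,fy=6,interpolation=cv2.INTER_CUBIC))
E
```

```text
scene A zpct [-5.3 -3.  -0.3  8.5 41.2]
298 [ 543. -357.    4.] [ 656. -298.   45.]
 fin 67 [ 561.1 -315.1   38.8]
 axis [-0.972  0.236] len 111.3
scene B zpct [-5.1 -3.3 -0.7  8.  41.6]
163 [ 439. -142.    4.] [524. -96.  45.]
 fin 49 [ 456.3 -125.4   39.4]
 axis [-0.973 -0.232] len 88.8
scene samp zpct [ -4.5  -2.   68.3 117.2 173.2]
scene spindle zpct [ -3.2   2.  133.2 173.3 175.6]
side A zpct [-7.3 -4.1 -0.4  9.7 42.3]
246 [ 536. -426.    4.] [ 660. -251.   50.]
 fin 63 [ 555.6 -313.    38.3]
 axis [-0.953  0.302] len 133.1
side B zpct [-6.3 -4.2 -0.3 18.6 41.3]
257 [ 420. -184.    4.] [524. -91.  44.]
 fin 69 [ 450.8 -124.4   37.4]
 axis [-0.986 -0.169] len 104.6
side samp zpct [ -5.4  -2.5  45.5 109.8 172.7]
side spindle zpct [ -3.2   1.  133.8 173.3 176.5]
```

Run:
```python
from h import *
for n in("scene","side"):
    c=Cam(n); x,y,z=c.P[...,0],c.P[...,1],c.P[...,2]
    print(n)
    ys,xs=(slice(210,312),slice(335,445)) if n=="scene" else (slice(230,345),slice(110,240))
    Z=z[ys,xs];Q=c.P[ys,xs]
    h,e=np.histogram(Z[np.isfinite(Z)],bins=np.arange(-10,220,4)); print([(int(a),int(b)) for a,b in zip(e,h) if b>15])
    top=Q[(Z>164)]; print("head",len(top),np.median(top,0).round(1),((np.percentile(top,2,axis=0)+np.percentile(top,98,axis=0))/2).round(1))
```

```text
scene
[(-6, 1052), (-2, 2477), (2, 196), (14, 34), (18, 40), (22, 46), (26, 43), (30, 42), (34, 51), (38, 49), (42, 46), (46, 52), (50, 61), (54, 51), (58, 85), (62, 305), (66, 1978), (70, 633), (86, 60), (90, 1206), (94, 829), (98, 85), (102, 107), (106, 124), (110, 145), (114, 245), (118, 50), (122, 36), (126, 31), (130, 406), (134, 232), (154, 20), (158, 16), (162, 21), (166, 22), (170, 149), (174, 79)]
head 262 [592.4 222.1 173. ] [590.7 222.1 170.5]
side
[(-10, 84), (-6, 1830), (-2, 3256), (2, 709), (6, 98), (10, 112), (14, 138), (18, 173), (22, 153), (26, 188), (30, 152), (34, 182), (38, 203), (42, 189), (46, 195), (50, 183), (54, 160), (58, 174), (62, 440), (66, 1685), (70, 776), (74, 40), (82, 26), (86, 124), (90, 861), (94, 854), (98, 129), (102, 103), (106, 152), (110, 169), (114, 224), (118, 80), (122, 37), (126, 53), (130, 301), (134, 294), (138, 16), (150, 19), (154, 19), (158, 21), (162, 25), (166, 25), (170, 100), (174, 92)]
head 231 [585.2 224.  173.5] [587.  223.2 171.1]
```

View pics/zA.png

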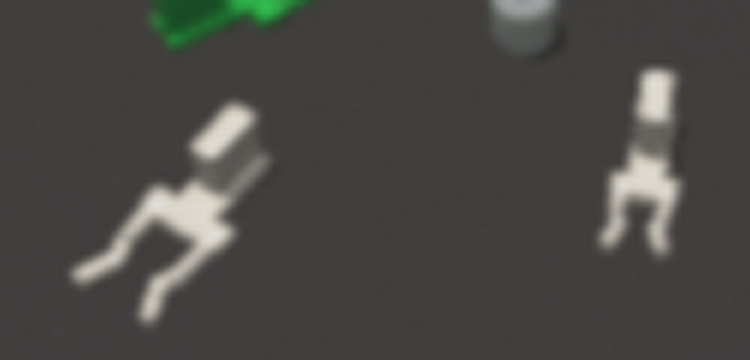

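View pics/zB.png

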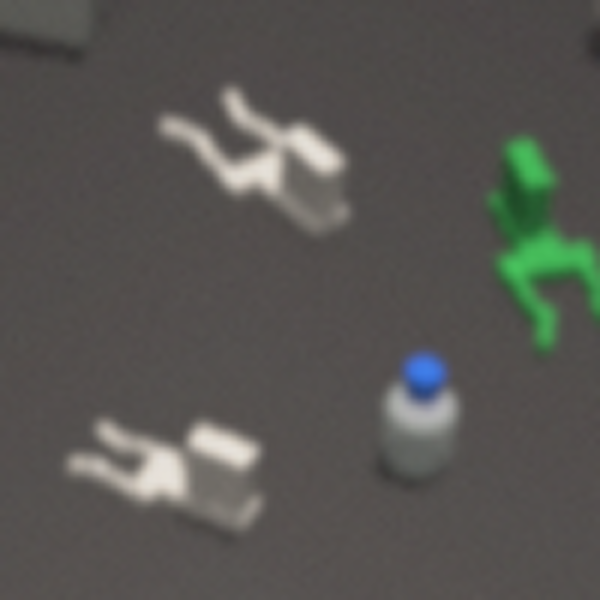

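The larger clip is A: length ~111 mm (needs 112) against 89 mm (needs 88) for B. I'll refine the fin pose and spindle axis with rays onto planes, and find the bystanders.

Run:
```python
from h import *
for n,rA,rS,oth in(("scene",(180,180,228,228),(380,220,420,255),{"bottlecap":(258,266,110),"jarlid":(236,242,60),"beaker":(353,183,70),"vialcap":(262,166,55)}),("side",(290,172,332,207),(150,232,186,272),{"bottlecap":(216,182,110),"jarlid":(255,188,60),"beaker":(278,287,70),"vialcap":(340,229,55)})):
    c=Cam(n);print(n)
    for k,(u,v,h) in oth.items(): print(k,c.onplane(u,v,h).round())
    a,b,e,d=rA
    z=c.P[...,2];m=np.zeros(z.shape,np.uint8);m[b:d,a:e]=((z[b:d,a:e]>36)&(c.img[b:d,a:e].min(2)>140))
    v,u=np.nonzero(m);q=c.onplane(u,v,42)[:,:2]
    rect=cv2.minAreaRect(q.astype(np.float32));print("fin top",len(q),q.mean(0).round(1),[np.round(t,1) for t in rect])
    a,b,e,d=rS
    m[:]=0;m[b:d,a:e]=(z[b:d,a:e]>167)
    v,u=np.nonzero(m);q=c.onplane(u,v,173.5)
    D=c.P[v,u]; t=D[:,2]>171
    print("head top px",t.sum(),q[t].mean(0).round(1),"circ",cv2.minEnclosingCircle(q[t][:,:2].astype(np.float32)),"medz",np.median(D[t][:,2]))
    # hub top annulus
    P=c.P; hm=(np.abs(z-134)<4)&(np.hypot(P[...,0]-590,P[...,1]-223)<60)
    print("hub medz",np.median(z[hm]),hm.sum())
    v,u=np.nonzero(hm); q=c.onplane(u,v,134)[:,:2].astype(np.float32); print("hub circle",cv2.minEnclosingCircle(q), cv2.fitEllipse(cv2.convexHull(q)))
```

```text
scene
bottlecap [763. -73. 110.]
jarlid [ 698. -167.   60.]
beaker [387.  67.  70.]
vialcap [ 419. -212.   55.]
fin top 43 [ 560.2 -314.5] [array([ 560.3, -314.2]), array([14.6, 32.1]), np.float64(84.4)]
head top px 216 [590.3 222.5 173.5] circ ((590.145751953125, 222.1088409423828), 21.85504722595215) medz 173.47266438595642
hub medz 133.27591322891493 634
hub circle ((590.7872924804688, 221.94586181640625), 47.20359802246094) ((589.9856567382812, 221.82928466796875), (90.37737274169922, 93.01156616210938), 76.7880630493164)
side
bottlecap [745. -67. 110.]
jarlid [ 690. -167.   60.]
beaker [375.  69.  70.]
vialcap [ 404. -208.   55.]
fin top 37 [ 557.3 -313.9] [array([ 556.9, -312.4]), array([15.7, 32.4]), np.float64(73.3)]
head top px 187 [587.7 222.4 173.5] circ ((588.1298828125, 223.38815307617188), 23.334232330322266) medz 173.9588196930066
hub medz 133.94714959532564 582
hub circle ((585.2369384765625, 222.36595153808594), 48.263484954833984) ((587.0745239257812, 222.75473022460938), (89.66667938232422, 96.64795684814453), 53.301734924316406)
```

```bash
python3 -m pendant '[[8.5,4,-0.8,0,0],[8.5,4,-0.8,0,0],[8.5,4,-0.8,0,0],[8.5,4,-0.8,0,0],[8.5,4,-0.8,0,0]]' && python3 -m pendant '[[8.5,4,-0.8,0,0],[8.5,4,-0.8,0,0],[8.5,4,-0.8,0,0],[8.5,4,-0.8,0,0],[8.5,4,-0.8,0,0]]' && python3 -m pendant '[[8.5,0,0,0,0.12],[8.5,0,0,0,0.12],[8.5,0,0,0,0.12],[8.5,0,0,0,0.12],[8.5,0,0,0,0.12]]' && python3 -m pendant '[[8.5,0,0,2,0],[8.5,0,0,2,0],[8.5,0,0,1,0],[8.5,0,0,0,0]]'
python3 - <<'E'
from h import *
print({k:np.round(v,3) for k,v in r.get_obs().items()})
c=Cam("wrist");cv2.imwrite("pics/b_wrist.png",c.img)
z=c.P[...,2]; m=((z>32)&(z<55)&(c.img.min(2)>110)).astype(np.uint8)
n,l,s,ce=cv2.connectedComponentsWithStats(m)
for i in range(1,n):
    if s[i,4]>150:
        v,u=np.nonzero(l==i);q=c.onplane(u,v,42)[:,:2];print(s[i],q.mean(0).round(1),cv2.minAreaRect(q.astype(np.float32)),np.median(z[l==i]))
E
```

```text
time_s: 0.87
tcp_pos: [380.7, -425.8, 231.5]
eef_rot: [3.141, -0.0, 0.368]
force: [-0.6, -0.6, -0.6]
width: 84.7
time_s: 1.28
tcp_pos: [553.1, -316.1, 231.4]
eef_rot: [3.141, -0.0, 0.369]
force: [0.6, -1.5, -0.4]
width: 85.4
time_s: 1.7
tcp_pos: [551.7, -317.3, 231.2]
eef_rot: [3.142, 0.0, -0.237]
force: [-0.7, -0.2, 0.4]
width: 85.0
time_s: 2.03
tcp_pos: [550.2, -316.7, 178.5]
eef_rot: [-3.14, 0.005, -0.231]
force: [-0.4, 0.1, 0.1]
width: 84.9
{'time_s': np.float64(2.033), 'qpos': array([-0.54 ,  0.451,  1.495, -0.   ,  1.201,  1.262]), 'joint_vel': array([-0.001, -0.022, -0.055, -0.001,  0.031,  0.001]), 'joint_torque': array([ 1.7000e-02, -4.8836e+01, -2.3332e+01,  1.0000e-03, -2.1100e-01,
        0.0000e+00]), 'tcp_pos': array([ 550.181, -316.713,  178.531]), 'eef_rot': array([-3.14 ,  0.005, -0.231]), 'force': array([-0.43 ,  0.112,  0.068]), 'wrist_torque': array([ 0.063,  0.045, -0.02 ]), 'width': np.float64(84.887)}
[  26    5   49   73 1212] [ 691.8 -184.8] ((693.1990356445312, -180.3383026123047), (32.58162307739258, 47.64031219482422), 62.174747467041016) 44.237882236772435
[272 160  19  44 778] [ 560.3 -316.5] ((560.1563110351562, -316.4406433105469), (13.911561012268066, 34.03181457519531), 76.99308776855469) 39.79436876058503
[199 342  33  27 388] [ 420.8 -222.7] ((419.7615051269531, -222.33004760742188), (29.35540771484375, 24.727020263671875), 60.074607849121094) 33.6650802229789
```

View pics/b_wrist.png

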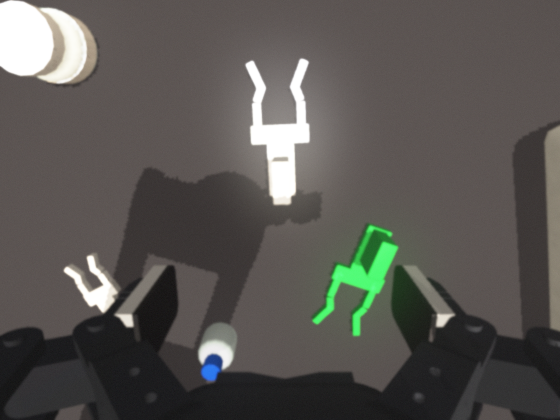

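The wrist view shows the larger clip at (283,150) with its fin at (560,-316). The fin measures 13.9 x 34 mm as specified, and the yaw is about -0.23, matching the tool. The jaw path is clear: the green clip is ~75 mm to the side. I'll descend with the jaws half open.

```bash
python3 -m pendant '[[4.5,0.9,-0.3,3,0],[4.5,0,0,3.5,0],[4.5,0,0,3.5,0],[4.5,0,0,3,0],[4.5,0,0,1.5,0]]' 60 && python3 -m pendant '[[4.5,0,0,1,0],[4.5,0,0,0.5,0],[4.5,0,0,0,0],[4.5,0,0,0,0]]'
python3 - <<'E'
from h import *
c=Cam("wrist");cv2.imwrite("pics/c_wrist.png",c.img)
E
```

```text
time_s: 2.5
tcp_pos: [560.0, -316.1, 33.7]
eef_rot: [-3.141, 0.004, -0.231]
force: [-0.5, -0.1, -0.6]
width: 45.2
time_s: 2.83
tcp_pos: [562.1, -317.3, 22.8]
eef_rot: [3.141, -0.003, -0.231]
force: [0.0, -0.7, 0.1]
width: 44.7
```

View pics/c_wrist.png

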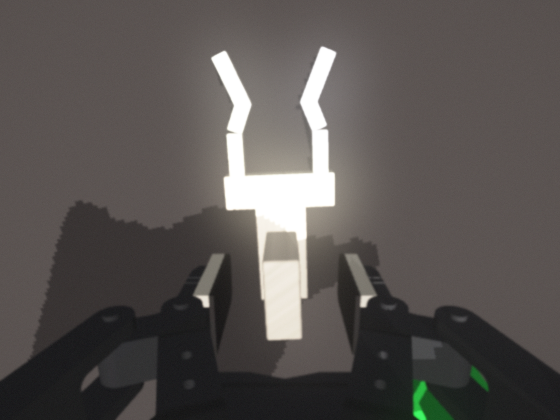

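The jaws straddle the fin symmetrically: fin at (282,285), pads at (218,280) and (352,280). I'll lower and close on it.

```bash
python3 -m pendant '[[4.5,-0.2,0,0.6,0],[4.5,0,0,0.5,0],[4.5,0,0,0,0],[1.0,0,0,0,0],[1.0,0,0,0,0]]' 60 && python3 -m pendant '[[1.0,0,0,0,0],[1.0,0,0,0,0],[1.0,0,0,0,0],[1.0,0,0,0,0]]' 110 && python3 -m pendant '[[1.0,0,0,-1,0],[1.0,0,0,-1,0],[1.0,0,0,-1,0],[1.0,0,0,-1,0],[1.0,0,0,0,0]]' 110
python3 - <<'E'
from h import *
c=Cam("wrist");cv2.imwrite("pics/d_wrist.png",c.img)
E
```

```text
time_s: 3.3
tcp_pos: [559.1, -316.3, 10.4]
eef_rot: [3.142, -0.0, -0.231]
force: [-0.0, -0.0, 0.9]
width: 21.8
time_s: 3.63
tcp_pos: [559.4, -316.4, 10.7]
eef_rot: [3.141, -0.001, -0.231]
force: [-0.0, 0.1, 1.5]
width: 12.5
time_s: 4.05
tcp_pos: [560.6, -317.1, 53.4]
eef_rot: [3.14, -0.005, -0.231]
force: [-0.3, -0.7, -0.9]
width: 12.6
```

View pics/d_wrist.png

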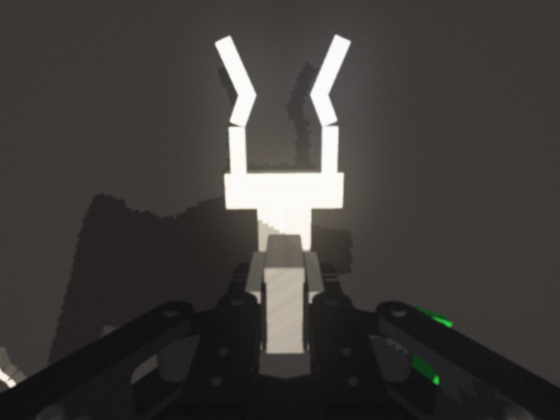

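The clip is held level and straight. Now I'll lift it high and carry it to the near side of the spindle.

```bash
python3 -m pendant '[[1.0,0,0,-3.5,0],[1.0,0,0,-3.5,0],[1.0,0,0,-3.5,0],[1.0,0,0,-3.5,0],[1.0,0,0,-3.5,0]]' && python3 -m pendant '[[1,-1.34,-3.07,0,0],[1,-1.34,-3.07,0,0],[1,-1.34,-3.07,0,0],[1,-1.34,-3.07,0,0],[1,-1.34,-3.07,0,0]]' &&  python3 -m pendant '[[1,-1.34,-3.07,0,0],[1,-1.34,-3.07,0,0],[1,-1.34,-3.07,0,0],[1,-1.34,-3.07,0,0],[1,-1.34,-3.07,0,0]]' &&  python3 -m pendant '[[1,-1.34,-3.07,0,0],[1,-1.34,-3.07,0,0],[1,-1.34,-3.07,0,0],[1,-1.34,-3.07,0,0],[1,-1.34,-3.07,0,0]]' && python3 -m pendant '[[1,0,0,0,-0.118],[1,0,0,0,-0.118],[1,0,0,0,-0.118],[1,0,0,0,-0.118],[1,0,0,0,-0.118]]' && python3 -m pendant '[[1,0,0,0,0],[1,0,0,0,0],[1,0,0,0,0]]'
cat > look.py <<'E'
from h import *
import sys
o=r.get_obs();print(o["tcp_pos"].round(1),o["eef_rot"].round(4),o["force"].round(2),o["wrist_torque"].round(3))
c=Cam("wrist");cv2.imwrite(f"pics/{sys.argv[1]}.png",c.img)
T=o["tcp_pos"];Rt=Ro.from_euler('xyz',o["eef_rot"]).as_matrix()
L=(c.P-T)@Rt  # tool frame
m=(np.abs(L[...,0]-50)<60)&(np.abs(L[...,1])<32)&(L[...,2]>-8)&(L[...,2]<18)&(c.img.min(2)>120)
q=L[m]
for a,b in((20,38),(42,55),(60,75),(75,95)):
    s=q[(q[:,0]>a)&(q[:,0]<b)]
    if len(s): print("clip x",a,b,len(s),"y ctr",((s[:,1].min()+s[:,1].max())/2).round(2),"ext",s[:,1].min().round(1),s[:,1].max().round(1),"zmed",np.median(s[:,2]).round(2))
print("x ext",np.percentile(q[:,0],[0.5,99.5]).round(1))
z=c.P[...,2];near=np.hypot(c.P[...,0]-589,c.P[...,1]-222)<60
out=~((np.abs(L[...,1])<32)&(L[...,2]>-70)&(L[...,2]<20)&(L[...,0]<100))
hm=near&out&(z>128)&(z<152); tm=near&out&(z>167)&(z<195)
if hm.sum()>50:
    v,u=np.nonzero(hm);Z=np.median(z[hm]);print("hub",hm.sum(),Z,"circ",cv2.minEnclosingCircle(c.onplane(u,v,Z)[:,:2].astype(np.float32)))
if tm.sum()>50:
    Z=np.median(z[tm]);tm&=np.abs(z-Z)<3;v,u=np.nonzero(tm);pp=c.onplane(u,v,Z)[:,:2];print("head",tm.sum(),Z,pp.mean(0),"circ",cv2.minEnclosingCircle(pp.astype(np.float32)))
E
python3 look.py e_wrist
```

```text
time_s: 4.52
tcp_pos: [558.5, -315.9, 226.6]
eef_rot: [-3.141, 0.001, -0.231]
force: [0.3, -0.1, -1.3]
width: 12.2
time_s: 4.93
tcp_pos: [528.1, -150.0, 225.0]
eef_rot: [-3.141, 0.001, -0.232]
force: [0.9, 0.0, -0.2]
width: 12.6
time_s: 5.35
tcp_pos: [498.0, 14.8, 225.0]
eef_rot: [3.141, 0.001, -0.231]
force: [0.7, -0.4, -2.2]
width: 12.3
time_s: 5.77
tcp_pos: [468.0, 179.5, 225.1]
eef_rot: [3.141, 0.0, -0.231]
force: [0.7, 0.8, -1.1]
width: 12.4
time_s: 6.18
tcp_pos: [468.4, 178.1, 224.9]
eef_rot: [3.142, 0.001, 0.365]
force: [-0.0, 0.4, -1.3]
width: 12.5
time_s: 6.43
tcp_pos: [468.7, 178.0, 225.1]
eef_rot: [3.141, 0.0, 0.356]
force: [-0.5, 0.0, -0.6]
width: 12.4
[468.7 178.  225.1] [3.1415e+00 4.0000e-04 3.5630e-01] [-0.47  0.01 -0.63] [-0.012  0.035  0.016]
clip x 20 38 3811 y ctr -0.14 ext -24.2 23.9 zmed 4.73
clip x 42 55 1135 y ctr 0.98 ext -21.7 23.7 zmed 4.93
clip x 60 75 1416 y ctr -0.46 ext -21.7 20.8 zmed 4.82
clip x 75 95 1800 y ctr -0.94 ext -25.6 23.7 zmed 4.86
x ext [10.1 91.9]
hub 7328 132.4802673483905 circ ((584.6444702148438, 221.89154052734375), 45.664337158203125)
head 1406 172.24918305384944 [573.89064637 217.69162293] circ ((577.3880615234375, 219.33541870117188), 18.39996910095215)
```

View pics/e_wrist.png

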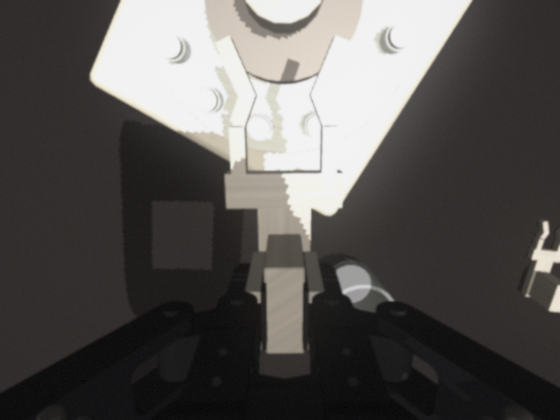

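The clip sits level in the grip, with its top at a uniform 4.8 mm below the TCP along its length. The spindle head is centred at column ~283 and the clip's arms at ~283.5, so they are laterally aligned. I'll lower to feel for the hub.

```bash
python3 -m pendant '[[1,0.6,0,2,0],[1,0,0,2.0,0],[1,0,0,2.0,0],[1,0,0,1,0],[1,0,0,0,0]]' && python3 -m pendant '[[1,0,0,0.2,0],[1,0,0,0,0],[1,0,0,0,0]]'
python3 look.py f_wrist
python3 - <<'E'
from h import *
s=Cam("scene");cv2.imwrite("pics/f_scene.png",cv2.resize(s.img[190:300,320:450],None,fx=5,fy=5,interpolation=cv2.INTER_CUBIC))
s=Cam("side");cv2.imwrite("pics/f_side.png",cv2.resize(s.img[210:320,110:250],None,fx=5,fy=5,interpolation=cv2.INTER_CUBIC))
E
```

```text
time_s: 6.9
tcp_pos: [473.0, 179.6, 153.1]
eef_rot: [-3.142, 0.005, 0.358]
force: [-0.7, 0.3, -1.4]
width: 12.4
time_s: 7.15
tcp_pos: [475.3, 180.5, 154.4]
eef_rot: [3.141, -0.002, 0.359]
force: [-1.0, 0.3, -0.8]
width: 12.7
[475.3 180.5 154.4] [ 3.1415e+00 -2.3000e-03  3.5850e-01] [-0.96  0.29 -0.82] [-0.044  0.035  0.007]
clip x 20 38 3818 y ctr -0.23 ext -24.4 23.9 zmed 4.75
clip x 42 55 1118 y ctr 0.83 ext -21.7 23.4 zmed 4.88
clip x 60 75 1416 y ctr -0.51 ext -21.8 20.7 zmed 4.86
clip x 75 95 1796 y ctr -0.92 ext -25.8 23.9 zmed 4.87
x ext [10.4 92.1]
hub 11748 132.47210777812285 circ ((577.2140502929688, 218.96534729003906), 44.11275863647461)
```

View pics/f_scene.png

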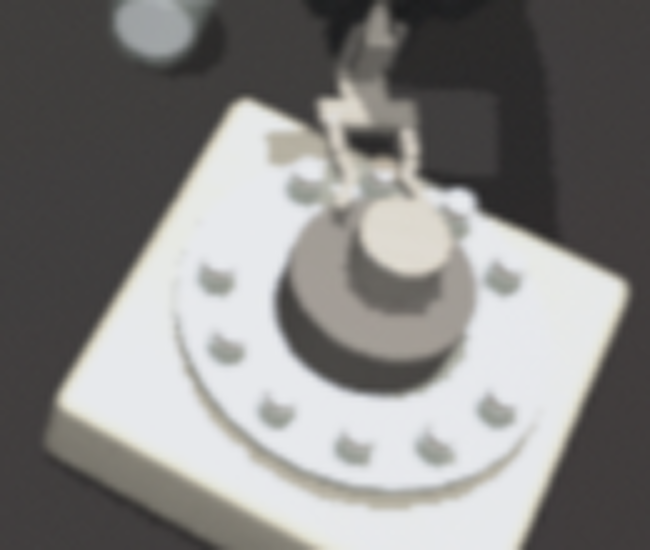

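View pics/f_side.png

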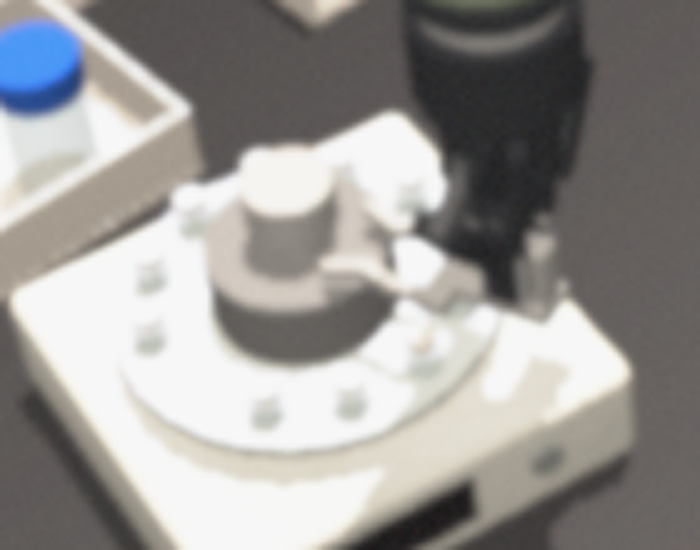

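View pics/f_wrist.png

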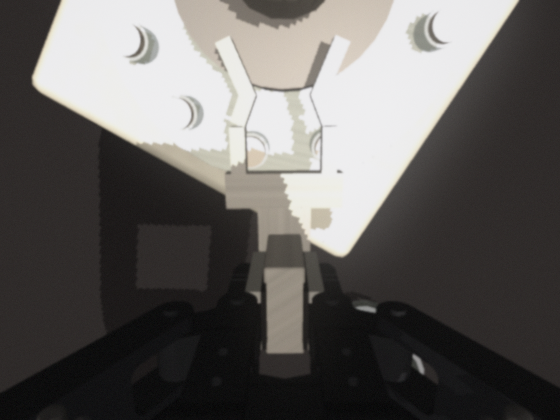

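The arm tips hang over the hub edge beside the head, and the sides are aligned. I'll feel downward in small steps.

```bash
python3 -m pendant '[[1,0,0,0.2,0],[1,0,0,0.2,0],[1,0,0,0.2,0],[1,0,0,0,0],[1,0,0,0,0]]'; python3 -m pendant '[[1,0,0,0.1,0],[1,0,0,0,0],[1,0,0,0,0]]';python3 -m pendant '[[1,0,0,0.1,0],[1,0,0,0,0],[1,0,0,0,0]]'
```

```text
time_s: 7.72
tcp_pos: [474.4, 180.1, 147.0]
eef_rot: [3.142, 0.001, 0.359]
force: [1.0, 0.3, -1.4]
width: 12.3
time_s: 7.97
tcp_pos: [474.6, 180.2, 146.2]
eef_rot: [3.142, 0.0, 0.359]
force: [-0.6, 0.1, -1.5]
width: 12.4
time_s: 8.22
tcp_pos: [474.6, 180.2, 145.3]
eef_rot: [3.141, -0.0, 0.359]
force: [0.7, -0.6, -0.9]
width: 12.4
```

```bash
python3 -c "
from bench import r;o=r.get_obs();print(o['force'],o['wrist_torque'],o['tcp_pos'])"
```

```text
[ 0.74180744 -0.58764801 -0.88997134] [ 0.01592554 -0.00669008 -0.02836791] [474.58032371 180.20013695 145.28048634]
```

```bash
for i in 1; do python3 -m pendant '[[1,0,0,0.05,0],[1,0,0,0,0],[1,0,0,0,0]]'; python3 -c "
from bench import r;o=r.get_obs();print(o['force'],o['wrist_torque'])"
python3 -m pendant '[[1,0,0,0.05,0],[1,0,0,0,0],[1,0,0,0,0]]'; python3 -c "
from bench import r;o=r.get_obs();print(o['force'],o['wrist_torque'])"; done
```

```text
time_s: 8.47
tcp_pos: [474.5, 180.2, 145.0]
eef_rot: [3.142, -0.0, 0.359]
force: [-1.6, -0.7, 1.0]
width: 12.8
[-1.62193547 -0.65165073  1.0140689 ] [0.00513787 0.02883181 0.03824864]
time_s: 8.72
tcp_pos: [474.6, 180.2, 144.7]
eef_rot: [3.141, -0.0, 0.359]
force: [-2.5, -1.0, 3.2]
width: 12.3
[-2.52058106 -0.97126158  3.22615213] [-0.04680026  0.11468304 -0.00225159]
```

Contact is felt at TCP z ≈ 145.0, which puts the hub at ~134.3 and agrees with vision (133.5–134). I'll back up ~2 mm and advance partway.

```bash
python3 -m pendant '[[1,0,0,-0.25,0],[1,0,0,0,0],[1,0,0,0,0]]'; python3 look.py g_wrist; python3 -m pendant '[[1,0.6,0,0,0],[1,0.6,0,0,0],[1,0.6,0,0,0],[1,0.4,0,0,0],[1,0,0,0,0]]' 120;  python3 -m pendant '[[1,0.4,0,0,0],[1,0.4,0,0,0],[1,0,0,0,0]]';python3 look.py g2_wrist
```

```text
time_s: 8.97
tcp_pos: [474.5, 180.2, 146.5]
eef_rot: [3.141, 0.0, 0.359]
force: [0.9, 0.7, -1.1]
width: 12.6
[474.5 180.2 146.5] [3.1415e+00 3.0000e-04 3.5870e-01] [ 0.85  0.72 -1.13] [-0.036  0.033  0.018]
clip x 20 38 3809 y ctr -0.16 ext -24.3 24.0 zmed 4.7
clip x 42 55 1137 y ctr 1.0 ext -21.7 23.7 zmed 4.87
clip x 60 75 1414 y ctr -0.53 ext -21.7 20.7 zmed 4.84
clip x 75 95 6803 y ctr -0.0 ext -32.0 32.0 zmed 13.72
x ext [ 12.3 106.9]
hub 4963 132.50396532669626 circ ((574.588623046875, 217.86102294921875), 43.24726867675781)
time_s: 9.43
tcp_pos: [496.4, 188.4, 146.7]
eef_rot: [3.141, -0.001, 0.359]
force: [-0.6, -0.1, -1.6]
width: 12.4
time_s: 9.68
tcp_pos: [503.5, 191.0, 146.8]
eef_rot: [3.141, -0.001, 0.359]
force: [-0.1, 0.4, -0.5]
width: 12.4
[503.5 191.  146.8] [ 3.1415e+00 -9.0000e-04  3.5880e-01] [-0.12  0.43 -0.51] [-0.031  0.018  0.051]
clip x 20 38 1869 y ctr -0.24 ext -24.4 23.9 zmed 4.78
clip x 42 55 2525 y ctr -0.34 ext -28.4 27.7 zmed 13.94
clip x 60 75 4831 y ctr 0.0 ext -32.0 32.0 zmed 14.15
clip x 75 95 1637 y ctr -0.01 ext -32.0 32.0 zmed 14.39
x ext [ 15.7 106.4]
hub 7489 132.46298213142987 circ ((588.4029541015625, 223.20611572265625), 46.101741790771484)
```

View pics/g2_wrist.png

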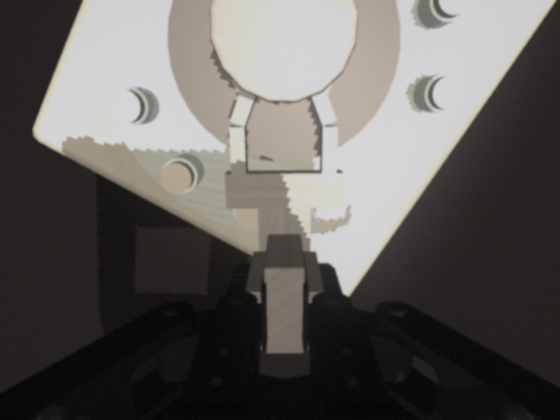

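The arm tips slid under the head without contact. The head spans columns 212–356 and is centred at 284. Now pushing on through the throat.

```bash
python3 -m pendant '[[1,0.3,0,0,0],[1,0.3,0,0,0],[1,0.3,0,0,0],[1,0.3,0,0,0],[1,0.2,0,0,0]]' 120;  python3 -m pendant '[[1,0.3,0,0,0],[1,0.3,0,0,0],[1,0.3,0,0,0],[1,0.2,0,0,0],[1,0,0,0,0]]'; python3 -m pendant '[[1,0.2,0,0,0],[1,0.1,0,0,0],[1,0,0,0,0]]'
```

```text
time_s: 10.15
tcp_pos: [513.5, 194.7, 145.9]
eef_rot: [3.141, 0.007, 0.359]
force: [-7.2, -4.4, 0.2]
width: 12.4
time_s: 10.57
tcp_pos: [526.9, 199.8, 146.8]
eef_rot: [3.141, -0.001, 0.359]
force: [-0.2, -0.6, -2.7]
width: 12.4
time_s: 10.82
tcp_pos: [529.7, 200.8, 147.0]
eef_rot: [3.141, -0.002, 0.359]
force: [0.6, 0.3, -1.3]
width: 12.5
```

```bash
python3 look.py h_wrist
```

```text
[529.7 200.8 147. ] [ 3.1415e+00 -1.6000e-03  3.5880e-01] [ 0.58  0.31 -1.28] [-0.066 -0.039 -0.057]
clip x 20 38 2052 y ctr 16.1 ext 0.2 32.0 zmed 5.1
clip x 42 55 757 y ctr 0.01 ext -32.0 32.0 zmed 14.5
clip x 60 75 756 y ctr -0.0 ext -32.0 32.0 zmed 14.52
clip x 75 95 4702 y ctr 0.01 ext -32.0 32.0 zmed 14.34
x ext [ 19.8 107.1]
hub 9652 132.44894143948324 circ ((588.7197265625, 223.24990844726562), 46.054988861083984)
```

View pics/h_wrist.png

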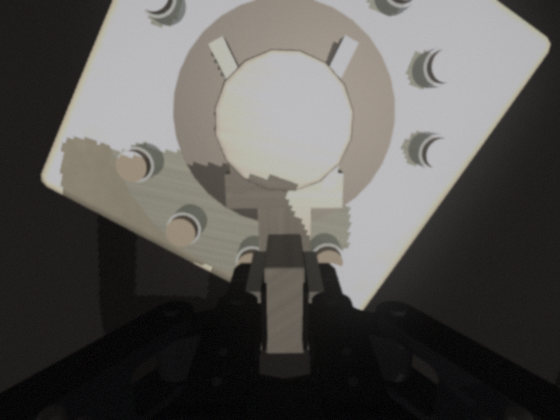

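It pushed through the throat (peak seen ~8 N, then back to 0). The arm tips now show beyond the head at (222,55) and (345,55). I'll press gently until the cross bar meets the groove.

```bash
for i in 1; do python3 -m pendant '[[1,0.2,0,0,0],[1,0,0,0,0],[1,0,0,0,0]]';python3 -m pendant '[[1,0.1,0,0,0],[1,0,0,0,0],[1,0,0,0,0]]';python3 -m pendant '[[1,0.1,0,0,0],[1,0,0,0,0],[1,0,0,0,0]]'; done
```

```text
time_s: 11.12
tcp_pos: [531.2, 201.4, 146.9]
eef_rot: [3.141, -0.001, 0.359]
force: [0.5, 0.2, -1.2]
width: 12.4
time_s: 11.37
tcp_pos: [531.8, 201.6, 146.8]
eef_rot: [3.141, -0.0, 0.359]
force: [1.2, -0.0, -1.5]
width: 12.2
time_s: 11.62
tcp_pos: [532.7, 202.0, 146.8]
eef_rot: [3.141, -0.0, 0.359]
force: [-0.0, -1.1, -0.8]
width: 12.4
```

```bash
for i in 1; do python3 -m pendant '[[1,0.1,0,0,0],[1,0,0,0,0],[1,0,0,0,0]]';python3 -m pendant '[[1,0.1,0,0,0],[1,0,0,0,0],[1,0,0,0,0]]'; done; python3 look.py i_wrist
```

```text
time_s: 11.87
tcp_pos: [533.7, 202.4, 146.8]
eef_rot: [3.141, -0.0, 0.359]
force: [0.5, -0.2, -1.0]
width: 12.5
time_s: 12.12
tcp_pos: [534.6, 202.7, 146.8]
eef_rot: [3.142, -0.0, 0.359]
force: [0.4, 0.2, -0.7]
width: 12.1
[534.6 202.7 146.8] [ 3.1416e+00 -3.0000e-04  3.5880e-01] [ 0.41  0.22 -0.68] [-0.041 -0.063 -0.014]
clip x 20 38 1710 y ctr 17.16 ext 2.3 32.0 zmed 5.99
clip x 42 55 355 y ctr 0.06 ext -31.9 32.0 zmed 14.42
clip x 60 75 1187 y ctr 0.01 ext -32.0 32.0 zmed 14.31
clip x 75 95 6651 y ctr 0.0 ext -32.0 32.0 zmed 14.1
x ext [ 17.3 102.6]
hub 7843 132.44607986367984 circ ((588.6076049804688, 223.21405029296875), 46.046024322509766)
head 176 193.25123856922943 [546.88763613 204.57245665] circ ((544.9730224609375, 205.80723571777344), 38.9913330078125)
```

View pics/i_wrist.png

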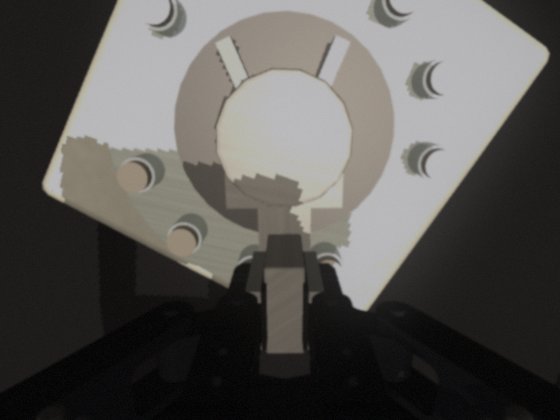

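The fit is nearly home and the arms have drawn in. I'll continue to the stop.

```bash
for i in 1; do python3 -m pendant '[[1,0.1,0,0,0],[1,0,0,0,0],[1,0,0,0,0]]';python3 -m pendant '[[1,0.05,0,0,0],[1,0,0,0,0],[1,0,0,0,0]]'; done
```

```text
time_s: 12.42
tcp_pos: [535.4, 203.1, 146.8]
eef_rot: [-3.142, 0.0, 0.359]
force: [-0.7, 0.2, -1.1]
width: 12.4
time_s: 12.67
tcp_pos: [535.5, 203.1, 146.7]
eef_rot: [-3.142, 0.001, 0.359]
force: [-1.2, -0.3, -0.5]
width: 12.6
```

```bash
for i in 1; do python3 -m pendant '[[1,0.1,0,0,0],[1,0,0,0,0],[1,0,0,0,0]]';python3 -m pendant '[[1,0.1,0,0,0],[1,0,0,0,0],[1,0,0,0,0]]'; done;  python3 look.py j_wrist|head -1
```

```text
time_s: 12.92
tcp_pos: [535.7, 203.1, 146.6]
eef_rot: [3.142, 0.003, 0.359]
force: [-5.3, -1.6, 2.0]
width: 12.3
time_s: 13.17
tcp_pos: [535.7, 203.2, 146.5]
eef_rot: [3.142, 0.005, 0.359]
force: [-6.0, -2.8, 3.2]
width: 12.4
[535.7 203.2 146.5] [3.1416 0.005  0.3588] [-5.96 -2.82  3.18] [-0.371  1.158 -0.002]
```

There's a hard stop: motion stalled with force building to 6.6 N, so the cross bar is against the groove. I'll relieve the push, lower the clip onto the hub and open slowly.

```bash
python3 -m pendant '[[1,-0.25,0,0,0],[1,0,0,0.1,0],[1,0,0,0.07,0],[1,0,0,0,0],[1,0,0,0,0]]' 20; python3 -m pendant '[[2,0,0,0,0],[2.5,0,0,0,0],[3,0,0,0,0],[3,0,0,0,0],[3,0,0,0,0]]'; python3 look.py k_wrist|head -1
```

```text
time_s: 13.63
tcp_pos: [535.5, 203.0, 145.2]
eef_rot: [3.141, -0.0, 0.359]
force: [-2.4, -1.3, 0.8]
width: 12.3
time_s: 14.05
tcp_pos: [535.8, 203.1, 145.2]
eef_rot: [3.141, -0.001, 0.359]
force: [0.5, 0.2, -0.0]
width: 30.1
[535.8 203.1 145.2] [ 3.1415e+00 -8.0000e-04  3.5880e-01] [ 0.53  0.23 -0.01] [ 0.009  0.017 -0.035]
```

View pics/k_wrist.png

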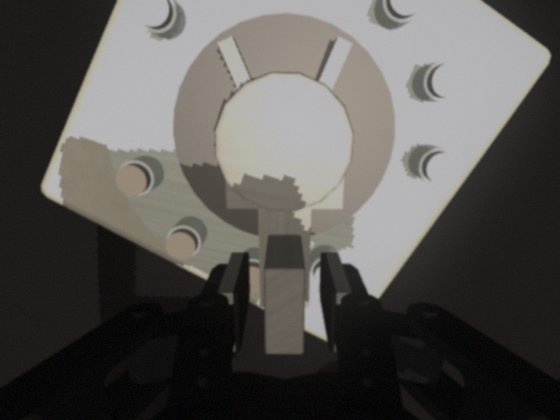

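Released, with the fin free between the open pads. Retreating straight up.

```bash
python3 -m pendant '[[3,0,0,-0.5,0],[3,0,0,-1.5,0],[3,0,0,-2.5,0],[3,0,0,-3,0],[3,0,0,-3,0]]';  python3 -m pendant '[[3,-2,0,-1,0],[3,-3,0,0,0],[3,-3,0,0,0],[3,-1,0,0,0],[3,0,0,0,0]]'
python3 - <<'E'
from h import *
c=Cam("wrist");cv2.imwrite("pics/l_wrist.png",c.img)
s=Cam("scene");cv2.imwrite("pics/l_scene.png",s.img)
d=Cam("side");cv2.imwrite("pics/l_side.png",cv2.resize(d.img[150:340,100:360],None,fx=3,fy=3,interpolation=cv2.INTER_CUBIC))
for c in(c,s,d):
    z=c.P[...,2];w=np.hypot(c.P[...,0]-535,c.P[...,1]-203)<25
    m=w&(z>169)&(z<190)
    if m.sum()>5: 
        v,u=np.nonzero(m);q=c.onplane(u,v,176.3)[:,:2];print("fin top",m.sum(),np.median(z[m]),cv2.minAreaRect(q.astype(np.float32)))
o=r.get_obs();print(o["time_s"],o["tcp_pos"],o["force"])
E
```

```text
time_s: 14.52
tcp_pos: [535.1, 202.9, 251.2]
eef_rot: [3.141, 0.001, 0.359]
force: [0.6, 0.1, 0.4]
width: 29.9
time_s: 14.93
tcp_pos: [449.2, 170.7, 261.0]
eef_rot: [3.141, -0.001, 0.359]
force: [-0.2, 0.6, -0.2]
width: 30.0
fin top 1476 174.4626582708821 ((534.4093627929688, 202.54498291015625), (33.29271697998047, 13.579416275024414), 20.553138732910156)
fin top 78 175.20290828935964 ((539.0413208007812, 202.20225524902344), (36.4471321105957, 15.680900573730469), 18.24525260925293)
fin top 92 175.37715036241053 ((532.4244384765625, 204.4163055419922), (36.96691131591797, 19.416637420654297), 20.221923828125)
15.0833 [452.31542913 171.83149503 260.45144742] [ 0.34782205  0.54668651 -0.70406291]
```

View pics/l_wrist.png

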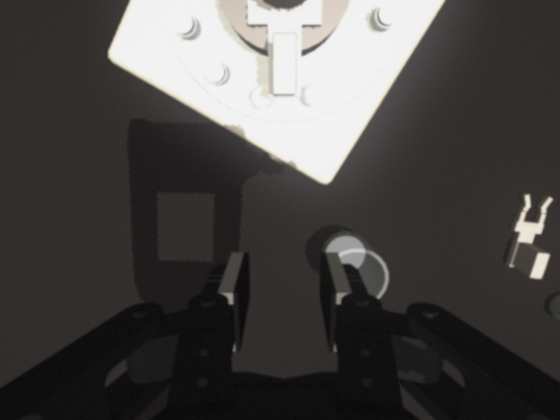

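View pics/l_scene.png

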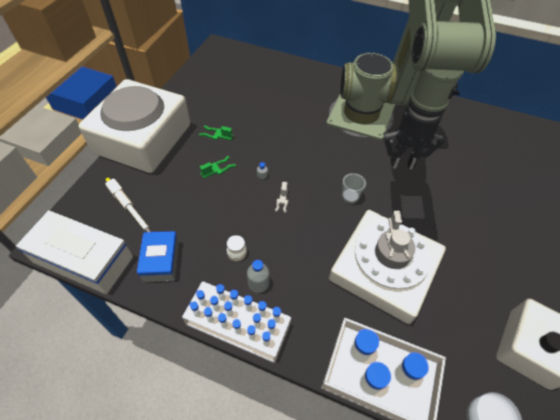

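View pics/l_side.png

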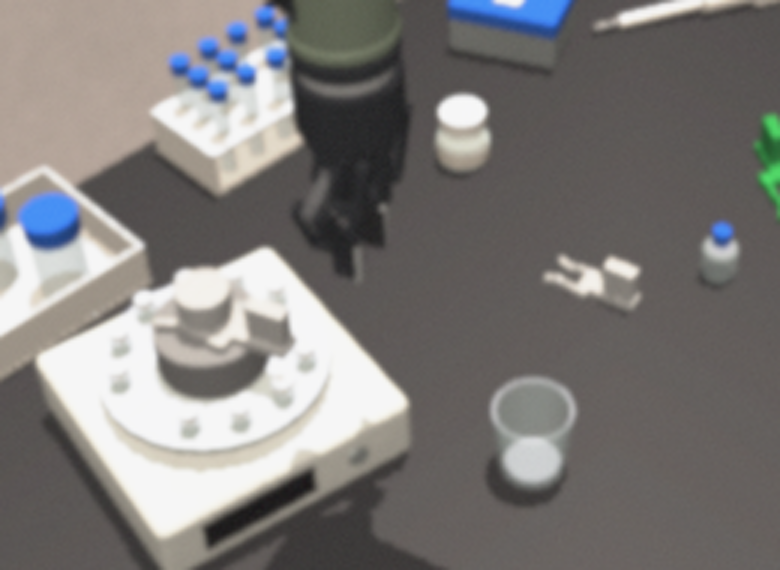

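The clip is seated. The fin is 58.0 mm from the hub centre (58 nominal) and its top is 42.0 mm above the hub (42 nominal), so it lies flat. The spare clip and glassware are at their original pixels.

```bash
python3 -m pendant '[[3,0,0,0,0],[3,0,0,0,0]]'; python3 -c "
from bench import r
print(r.sign_off())"
```

```text
time_s: 15.25
tcp_pos: [452.1, 171.8, 259.8]
eef_rot: [3.141, 0.0, 0.359]
force: [-0.6, -1.3, -0.5]
width: 30.1
the job is handed in; nothing more can be done
None
```

The larger clip is on the spindle groove and released, and the job was handed in at about 15 s of the 54 s allowed. I gripped it by its fin, felt the hub at about 134 mm, and pushed the clip on level until the cross bar stopped against the groove. The throat pushed back with about 8 N, and the final stop with 6.6 N. I then set the clip on the hub, opened the jaws and backed away.

**Last checks:**
- **Seating:** in the wrist camera the fin is 58.0 mm from the hub centre (58 nominal), and its top is 42.0 mm above the hub (42 nominal). The clip is therefore centred and flat to within what the camera can resolve.
- **Arm spread:** I could not read it directly. I judged the arms sprung back from the force falling to zero past the throat and the arm tips drawing in evenly.
- **Bystanders:** the spare clip and glassware look unmoved and upright in the scene picture. I compared them by eye and did not re-measure them.
- **Disagreements:** the cameras differed by 2–4 mm on absolute positions and 1–2 mm on hub height, so I relied on touch and on distances within the wrist view. In the final scene and side pictures the fin read 3–5 mm either side of the wrist view's position along x.

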